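Set a spice grinder running: release its selector, mesh the grinding cup and hold it down

TASK

Get the spice grinder ready to run and run it: first press its selector knob down and turn it clockwise from stop to run, letting it spring back up there. Then take the grinding cup (the steel cup whose black foot has ribs, not the plain-footed storage cup), stand it upright in the splined socket turned so that its ribs drop into the keyways, and push it fully home against the spring. The grinder only runs while the cup is held down, so finish still gripping the cup and pressing it home; leave the jars, the mug and the storage cup where they stand.

Things in the scene. Friction and masses are not known exactly. Their poses are not given: they have to be found in the camera images.
- grinder: Grinder's motor base, fixed on the counter: aluminium box 250 mm (own x) by 150 mm (own y), flat deck 74 mm above the counter. Origin on the counter under its middle, z up; own x runs from selector to socket, away from the robot within half a radian. Selector axis at own x -80 mm, socket axis at own x +45 mm, both at own y 0.
- socket (a point): Centre of the splined socket's rim, 100 mm above the counter; axes as the base's. Aluminium collar 103 mm across, 26 mm deep: round bore 63 mm wide with six upright keyways, 12 mm wide, reaching 39 mm from the axis, open on top, at 0, 60 .. 300 degrees from own x. Its floor, level with the deck, is the hard stop.
- start_plate (a joint): Travel (m) of the sprung start plate, a steel disc 49 mm across in the socket's floor with the drive coupling in its middle. 0: up, 19 mm below the rim; 0.007: down, flush with the floor, 26 mm below the rim (cup home). It pushes back with 7 N at the top and 12 N fully down, more than the cup's weight, so it stays down only while pressed.
- selector_press (a joint): How far (m) the selector knob is pressed: 0 up, 0.0075 the stop. Spring 4 N at the top, 9 N fully down. Less than 5.5 mm down, a lug under the deck locks it against turning; between stop and run it cannot rise; in the last 0.15 rad of its turn it springs up by itself when let go.
- selector_turn (a joint): Angle (rad) of the selector knob, growing clockwise seen from above: 0 is stop (where it starts), 1.2 is run, fixed stops at both ends. Light friction, 0.04 N m, up to 0.15 N m if only just pressed clear of the lock.
- selector_grip (a point): Middle of the selector's black finger bar, on the knob's axis, 101 mm above the counter while up. The bar is 46 mm long (own x), 12 mm wide (own y) and 24 mm high (12 mm above and below this point), on a round skirt 52 mm across. Turns with the knob: at stop its x is 0.6 rad anticlockwise of the base's x; at run 0.6 rad clockwise.
- grind_cup: Grinding cup, loose, upright, 121 mm tall, 0.22 to 0.36 kg. Origin at the centre of its underside, z up. Closed steel body 54 mm across from 28 mm height up; black foot 60 mm across, tapered over its lowest 6 mm, with six ribs 8 mm wide at 0, 60 .. 300 degrees from own x, 38 mm from the axis, 12 to 26 mm high, their narrower noses from 8 mm.
- cup_ribs (a point): Point on the grinding cup's axis level with its rib tops, 26 mm above the underside; axes as the cup's. Ribs turned wrong rest on the collar: this point is then 18 mm above the rim. Meshed (within 3 degrees) the cup drops 11 mm onto the start plate: 7 mm above the rim. Pressed home: level with the rim, ribs flush.
- store_cup: Storage cup, not to be used: steel body 54 mm across, 91 mm tall, on a plain round black foot 66 mm across, 20 mm high, without ribs. Origin at the centre of its underside. The two cups may have changed places.
- spice_paprika: round spice jar with a green cap, 40 mm across, 108 mm tall; leave it alone. Origin at the centre of its underside.
- spice_cumin: round spice jar with a yellow cap, 44 mm across, 104 mm tall; leave it alone. Origin at the centre of its underside.
- spice_thyme: spice jar with a white cap, 41 mm across, 107 mm tall; leave it alone. Origin at the centre of its underside.
- jam_jar: glass jar with a dark lid, 60 mm across, 110 mm tall; leave it alone. Origin at the centre of its underside.
- mug: white spotted mug, 86 mm across, 106 mm tall; leave it alone. Origin at the centre of its underside.
There are look-alikes about, which are no part of the job. Leave any blue or yellow look-alike of the grind_cup alone.

How it is judged:
On the way, in this order (a step that is already met when the one before it is completed fails the run):
1. the selector knob is pressed down (value of joint selector_press above 0.005 m), for 0.1 s.
2. the selector has been turned to run and has sprung up there (value of joint selector_turn above 1 rad and value of joint selector_press below 0.002 m), for 0.2 s.
3. the grinding cup has been lifted upright off the counter by the fingers (height (world z) of grind_cup above 0.03 m and angle between grind_cup's own z axis and vertical below 0.3 rad and contact force between the fingers and grind_cup above 2 N), for 0.2 s.
4. the cup's ribs have dropped into the keyways (z of grind_cup in the frame of socket below -0.014 m and horizontal distance between grind_cup and socket below 0.006 m), for 0.1 s.
At the end, for the whole second after the job is handed in: Selector at run (over 1.0 rad) and up (under 2 mm); cup upright (0.06 rad) in the socket, within 4 mm of its axis, underside at least 24 mm below the rim, start plate at least 5 mm down, more than 6 N between cup and grinder, cup still and still gripped (over 3 N) (all of step 2 and z of grind_cup in the frame of socket below -0.024 m and horizontal distance between grind_cup and socket below 0.004 m and angle between grind_cup's own z axis and vertical below 0.06 rad and value of joint start_plate above 0.005 m and contact force between grind_cup and grinder above 6 N and contact force between the fingers and grind_cup above 3 N and linear speed of grind_cup below 0.01 m/s); the arm keeps its last pose, push and grip.
It fails at once if a jar or the mug is moved more than 30 mm or tipped ((distance of spice_paprika from where it was at the start of the episode above 0.03 m or angle between spice_paprika's own z axis and vertical above 0.35 rad) or (distance of spice_cumin from where it was at the start of the episode above 0.03 m or angle between spice_cumin's own z axis and vertical above 0.35 rad) or (distance of spice_thyme from where it was at the start of the episode above 0.03 m or angle between spice_thyme's own z axis and vertical above 0.35 rad) or (distance of jam_jar from where it was at the start of the episode above 0.03 m or angle between jam_jar's own z axis and vertical above 0.35 rad) or (distance of mug from where it was at the start of the episode above 0.03 m or angle between mug's own z axis and vertical above 0.35 rad)).
It fails at once if the storage cup is moved more than 30 mm or tipped (distance of store_cup from where it was at the start of the episode above 0.03 m or angle between store_cup's own z axis and vertical above 0.35 rad).
It fails at once if the selector is wrenched round past its lock without being pressed down (value of joint selector_turn between 0.15 and 0.9 rad and value of joint selector_press below 0.004 m).
It fails at once if the grinding cup is tipped over (angle between grind_cup's own z axis and vertical above 0.7 rad).
It also fails if it takes over 58 s, if anything falls off the work surface, if the arm or the gripper's body presses on something with over 40 N, if the wrist force passes 120 N, or if a joint passes its speed limit or range.

ROBOT

A 6-joint arm with a two-finger parallel gripper is mounted at the origin on a cart in front of the work surface, level with it; the furniture and walls round the work are solid. World frame = base frame: x ahead of the robot, y to its left, z up, the work surface at z = 0. Lengths are in m, angles in rad, forces in N, time in s.
With the tool pointing down it reaches from about 0.35 to 0.925 m from the base axis. Payload 6.4 kg.
Tool frame: the origin (TCP) lies on the mounting face of the last link; the fingertips stand 199 mm ahead of it and the grasp point (between the pads) lies 180 mm ahead of it; z points along the fingers, y is the line along which they close (so a half turn about z gives the same grasp; the last joint's range is limited). The gripper opens to 94 mm and grips with 3 to 60 N. Pads are 16 mm wide; open, the fingers measure 119 mm over their backs; the gripper's body (75 mm by 177 mm) begins 78 mm behind the grasp point.
Start: joints at [0.937, 0.245, 1.558, -0, 1.339, -0.174], TCP at [0.288, 0.583, 0.405] pointing down, gripper open.
Joint ranges: [-3.13, 3.13], [-1.02, 2.26], [0.13, 2.54], [-0.95, 4.09], [0.21, 2.88], [-2.74, 2.74]. Speed limits (rad/s): [2.57, 2.57, 3.14, 3.14, 3.14, 3.14].

INTERFACE

Orientations are given as a unit quaternion [w, x, y, z].
In Python, from rig import r gives the robot as it stands.
- The arm moves only by the tool play_rows, never from a script. Its argument "rows" is a list of rows, each an object of numbers: "dx", "dy", "dz": the shift along the tool's x, y, z in cm; "turn": the turn about the tool's z in rad; "hand": the closure, from 0 (fully open) to 1 (shut). In form: [{"dx": .., "dy": .., "dz": .., "turn": .., "hand": ..}, ...]. A call has exactly 8 rows; each row shifts and turns the commanded pose from where the row before left it, along the tool's axes as they then stand; what a row does not reach is not made up. A row lasts 1/12 s, in which the tool goes at most 41.7 mm and 7.16 degrees, less where a joint would pass 70% of its speed; a pose out of reach is approached as far as the arm can. A call is refused whole if a number of a shift passes 4.17 or a number of a turn 0.125, either way. A call with a gripper value outside its range is refused whole. The fingers move at their own pace and stop on an object; the grip force is fixed at half the most. Time passes only in rows, so rows that do not move let the fingers close, or fill a call up. It gives the time, the measured TCP pose, the force, the opening and the grip force at its end, in the units of the state.
- r.sense(): the state, without advancing time (a new reading comes with each control period).
- r.get_image(name): name is "scene" or "side" or "wrist"; returns a dict with "img" (420x560x3 uint8, red, green, blue), "mtx" (3x3 intrinsics, pixels), "cam_to_world" (4x4, takes a point from camera to world coordinates). Camera axes: x right, y down, z forward; pixel columns grow to the right and rows downward; lengths in m; the calibration is good to about 2 mm. A picture is of the moment at which its call begins. There is no depth.
- r.hand_in(): hands the job in; it is judged then, once.
The state is a dict: "time": time; "qpos": joint angles; "joint_vel": joint speeds; "joint_torque": joint torques, N m; "position": TCP position; "orientation": TCP orientation; "contact_force": force on the tool from outside, world axes, zero at the start; "moment": the same for the moment, N m; "grip_width": opening from 0.0 (shut) to 1.0 (fully open); "grasp_force": force on a finger pad.
Only numpy, scipy, OpenCV 4.12 (cv2) and the standard library are available. Lean on these libraries where they do the work, as an engineer would, in place of code of your own. Each camera call takes 0.05 s, during which the arm holds its last target. There are 200 camera calls.

## Working session

There is one attempt and no reset: what is moved stays moved. The work goes in short steps, Python scripts to look and compute and a tool call to move; the robot and the scene stay as the last step left them, time stands still between calls to the robot, and variables do not carry over. Pictures are saved under pics/ and viewed, at most 10 in all, crops included, and the job is handed in when it is done.

Besides the shell and the picture viewer there is one more tool, called after "Request:" by a JSON object that holds its "op" and its "data". play_rows: Moves the arm, as the interface text tells. Its arguments: {"type":"object","properties":{"rows":{"type":"array"}},"required":["rows"]}

```bash
mkdir -p pics; cat > h.py <<'E'
import numpy as np,cv2
from rig import r
def shot(n,f):
    d=r.get_image(n);cv2.imwrite('pics/'+f+'.png',d['img'][:,:,::-1]);np.savez('pics/'+f+'.npz',**d);return d
def load(f): return np.load('pics/'+f+'.npz')
def ray(d,u,v):
    c=np.linalg.inv(d['mtx'])@[u,v,1.];T=d['cam_to_world'];return T[:3,3],T[:3,:3]@c
def plane(d,u,v,z):
    o,a=ray(d,u,v);return o+a*(z-o[2])/a[2]
def proj(d,p):
    T=np.linalg.inv(d['cam_to_world']);q=d['mtx']@(T[:3,:3]@np.array(p)+T[:3,3]);return q[:2]/q[2]
E
python3 - <<'E'
from h import *
s=[shot(n,n+'0') for n in ('scene','side','wrist')]
im=[x['img'] for x in s]
cv2.imwrite('pics/a.png',cv2.resize(np.hstack(im[:2]),(800,300))[:,:,::-1])
for x in s: print(x['cam_to_world'].round(3).tolist(),x['mtx'].round(1).tolist())
print(r.sense())
E
```

```text
[[0.699, -0.417, 0.581, -0.2], [-0.715, -0.392, 0.579, -0.675], [-0.014, -0.82, -0.572, 0.853], [0.0, 0.0, 0.0, 1.0]] [[488.7, 0.0, 285.3], [0.0, 488.7, 209.0], [0.0, 0.0, 1.0]]
[[-0.347, -0.811, 0.472, -0.208], [-0.938, 0.3, -0.174, 0.398], [-0.0, -0.503, -0.864, 1.518], [0.0, 0.0, 0.0, 1.0]] [[501.3, 0.0, 279.3], [0.0, 501.3, 208.1], [0.0, 0.0, 1.0]]
[[0.443, 0.861, 0.249, 0.216], [0.897, -0.425, -0.125, 0.618], [-0.002, 0.278, -0.961, 0.384], [0.0, 0.0, 0.0, 1.0]] [[311.1, 0.0, 276.9], [0.0, 311.1, 211.3], [0.0, 0.0, 1.0]]
{'time': 0.15, 'qpos': array([ 9.36918535e-01,  2.45647218e-01,  1.55870800e+00, -2.01946991e-05,
        1.33870943e+00, -1.74049501e-01]), 'joint_vel': array([ 0.00131876, -0.00228537, -0.00353276, -0.00095234, -0.00084829,
       -0.00083845]), 'joint_torque': array([ 1.48808958e-03, -4.16265106e+01, -3.14983928e+01,  6.85433066e-02,
        3.15991114e-02, -8.63204923e-05]), 'position': array([0.28833328, 0.5823645 , 0.40381637]), 'orientation': array([-2.80261434e-04,  2.27891599e-01,  9.73686231e-01, -6.80618902e-04]), 'contact_force': array([ 0.74593797, -0.36181338,  0.06645424]), 'moment': array([-0.024241  , -0.03610252, -0.03986102]), 'grasp_force': 0.0, 'grip_width': 1.0015105299989029}
```

View pics/scene0.png

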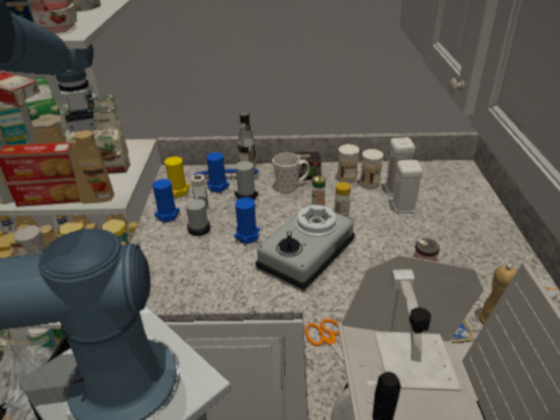

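View pics/side0.png

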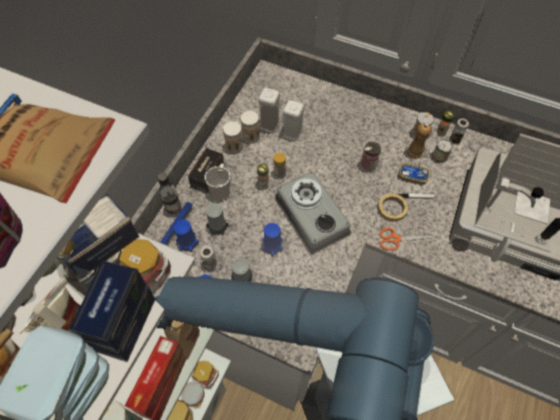

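Candidates in the scene view: steel cups at (245,180) and (198,217). The blue look-alikes are at (165,200), (216,172) and (246,220), and the yellow one is at (176,176). I'll check in a close crop.

```bash
python3 - <<'E'
from h import *
d=load('scene0')['img']
cv2.imwrite('pics/c1.png',cv2.resize(d[140:290,160:360],None,fx=4,fy=4,interpolation=cv2.INTER_CUBIC)[:,:,::-1])
d=load('side0')['img']
cv2.imwrite('pics/c2.png',cv2.resize(d[150:290,180:360],None,fx=4.2,fy=4.2,interpolation=cv2.INTER_CUBIC)[:,:,::-1])
E
```

```text
(no output)
```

View pics/c1.png

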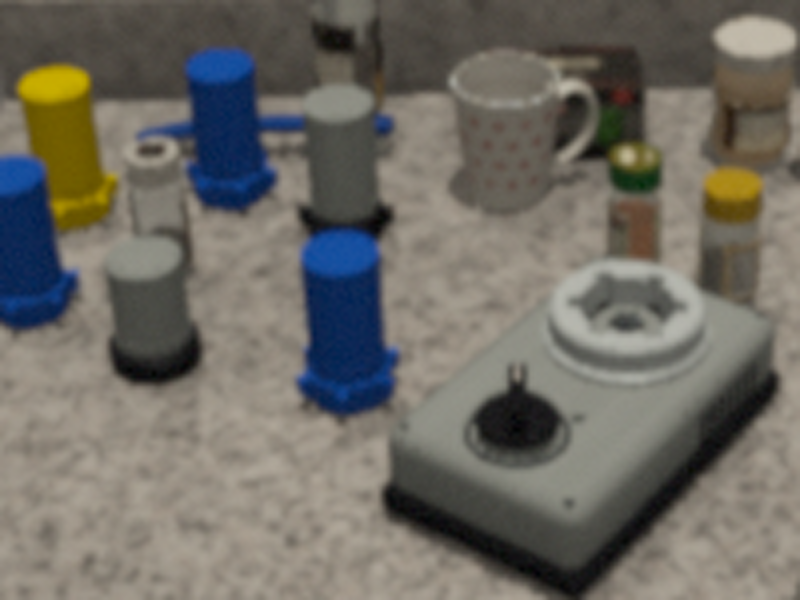

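View pics/c2.png

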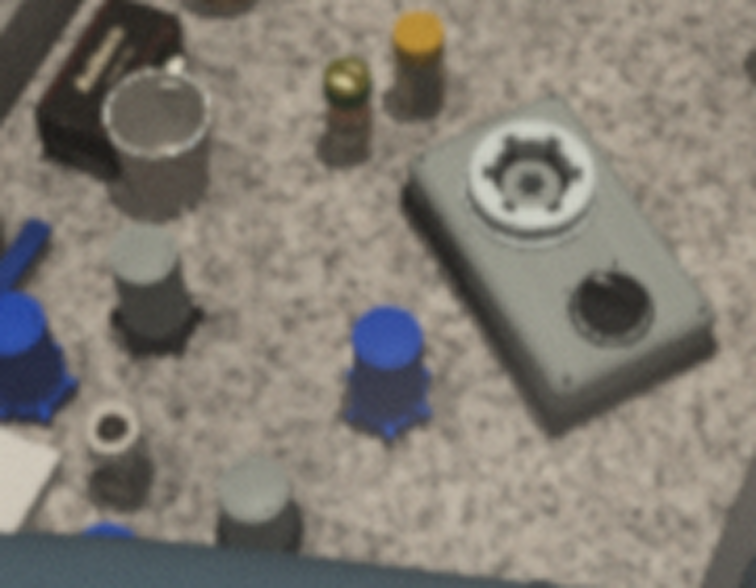

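The crops show the grinding cup (ribbed black foot, tall steel body) at scene (245,180) and side (215,218). The storage cup (plain foot) is at scene (198,217). The socket rim is at scene (316,217) and side (306,192), and the knob at scene (289,243) and side (325,222). Next I'll get positions from both views.

```bash
cat >> h.py <<'E'
def tri(pairs):
    A=np.zeros((3,3));b=np.zeros(3)
    for d,u,v in pairs:
        o,a=ray(d,u,v);a=a/np.linalg.norm(a);P=np.eye(3)-np.outer(a,a);A+=P;b+=P@o
    return np.linalg.solve(A,b)
E
python3 - <<'E'
from h import *
S,D=load('scene0'),load('side0')
c1=lambda u,v:(160+u/4-.4,140+v/4-.4)
c2=lambda u,v:(180+u/4.2-.4,150+v/4.2-.4)
P={'cuptop':((340,102),(146,253),.121),'rim':((626,310),(532,178),.1),'knob':((517,428),(612,305),.08),
'bluetop':((342,252),(387,337),.121),'mugtop':((508,75),(157,113),.106),'store':((145,258),(254,488),.091),'thyme':((150,152),(112,427),.107),
'green':((635,160),(348,77),.108),'yel':((733,186),(419,33),.104),'blue2top':((222,66),(15,320),.121)}
R={}
for k,(a,b,z) in P.items():
    R[k]=p=plane(S,*c1(*a),z);q=plane(D,*c2(*b),z);t=tri([(S,*c1(*a)),(D,*c2(*b))])
    print(k,p.round(3),q.round(3),t.round(3))
# grinder deck yaw
for k in range(2):pass
a,b=[plane(D,*c2(*x),.08) for x in((612,305),)]+[plane(D,*c2(532,178),.1)]
print(a,b,np.arctan2(*(b-a)[1::-1]),np.linalg.norm((b-a)[:2]))
E
```

```text
cuptop [0.624 0.317 0.121] [0.621 0.315 0.121] [0.622 0.315 0.122]
rim [0.593 0.002 0.1  ] [0.593 0.007 0.1  ] [0.596 0.005 0.096]
knob [ 0.474 -0.013  0.08 ] [ 0.475 -0.014  0.08 ] [ 0.474 -0.014  0.08 ]
bluetop [0.491 0.165 0.121] [0.488 0.167 0.121] [0.49  0.166 0.12 ]
mugtop [0.76  0.272 0.106] [0.752 0.269 0.106] [0.753 0.268 0.108]
store [0.421 0.294 0.091] [0.42  0.296 0.091] [0.421 0.296 0.09 ]
thyme [0.495 0.383 0.107] [0.495 0.38  0.107] [0.494 0.38  0.109]
green [0.729 0.113 0.108] [0.73  0.113 0.108] [0.73  0.113 0.108]
yel [0.755 0.043 0.104] [0.754 0.043 0.104] [0.754 0.043 0.104]
blue2top [0.599 0.426 0.121] [0.599 0.424 0.121] [0.598 0.424 0.122]
[ 0.47466531 -0.01368867  0.08      ] [0.59300388 0.00686356 0.1       ] 0.17195795773782965 0.12011000438112251
```

```bash
cat >> h.py <<'E'
def state():
    s=r.sense();w,x,y,z=s['orientation']
    from scipy.spatial.transform import Rotation as R
    M=R.from_quat([x,y,z,w]).as_matrix()
    return s,M,np.arctan2(M[1,1],M[0,1])
def plan(xyz,yaw,n):
    s,M,y0=state();p=s['position'];t=(y0-yaw+np.pi)%(2*np.pi)-np.pi if abs(y0-yaw)>np.pi else y0-yaw
    w=(np.array(xyz)-p)/n*100
    print('t',round(s['time'],2),'p',p.round(4),'yaw',round(y0,4),'z',M[:,2].round(3),'F',s['contact_force'].round(1),'q',s['qpos'].round(2),'grip',round(s['grip_width'],3),round(s['grasp_force'],1))
    for i in range(n):
        a=y0-t*i/n
        print('{"dx":%.2f,"dy":%.2f,"dz":%.2f,"turn":%.3f}'%(-w[0]*np.sin(a)+w[1]*np.cos(a),w[0]*np.cos(a)+w[1]*np.sin(a),-w[2],t/n))
E
python3 - <<'E'
from h import *
plan([.474,-.013,.36],-.82,24)
E
```

```text
t 0.15 p [0.2883 0.5824 0.4038] yaw 1.111 z [-0.001 -0.001 -1.   ] F [ 0.7 -0.4  0.1] q [ 0.94  0.25  1.56 -0.    1.34 -0.17] grip 1.002 0.0
{"dx":-1.79,"dy":-1.88,"dz":0.18,"turn":0.080}
{"dx":-1.94,"dy":-1.73,"dz":0.18,"turn":0.080}
{"dx":-2.07,"dy":-1.57,"dz":0.18,"turn":0.080}
{"dx":-2.19,"dy":-1.40,"dz":0.18,"turn":0.080}
{"dx":-2.30,"dy":-1.22,"dz":0.18,"turn":0.080}
{"dx":-2.39,"dy":-1.03,"dz":0.18,"turn":0.080}
{"dx":-2.46,"dy":-0.83,"dz":0.18,"turn":0.080}
{"dx":-2.52,"dy":-0.63,"dz":0.18,"turn":0.080}
{"dx":-2.56,"dy":-0.43,"dz":0.18,"turn":0.080}
{"dx":-2.59,"dy":-0.22,"dz":0.18,"turn":0.080}
{"dx":-2.60,"dy":-0.01,"dz":0.18,"turn":0.080}
{"dx":-2.59,"dy":0.20,"dz":0.18,"turn":0.080}
{"dx":-2.57,"dy":0.41,"dz":0.18,"turn":0.080}
{"dx":-2.53,"dy":0.61,"dz":0.18,"turn":0.080}
{"dx":-2.47,"dy":0.81,"dz":0.18,"turn":0.080}
{"dx":-2.40,"dy":1.01,"dz":0.18,"turn":0.080}
{"dx":-2.31,"dy":1.20,"dz":0.18,"turn":0.080}
{"dx":-2.20,"dy":1.38,"dz":0.18,"turn":0.080}
{"dx":-2.08,"dy":1.55,"dz":0.18,"turn":0.080}
{"dx":-1.95,"dy":1.71,"dz":0.18,"turn":0.080}
{"dx":-1.81,"dy":1.86,"dz":0.18,"turn":0.080}
{"dx":-1.65,"dy":2.00,"dz":0.18,"turn":0.080}
{"dx":-1.49,"dy":2.13,"dz":0.18,"turn":0.080}
{"dx":-1.31,"dy":2.24,"dz":0.18,"turn":0.080}
```

Request:
{"op": "play_rows", "data": {"rows": [{"dx":-1.8,"dy":-1.9,"dz":0.18,"turn":0.08,"hand":0},{"dx":-1.9,"dy":-1.7,"dz":0.18,"turn":0.08,"hand":0},{"dx":-2.1,"dy":-1.6,"dz":0.18,"turn":0.08,"hand":0},{"dx":-2.2,"dy":-1.4,"dz":0.18,"turn":0.08,"hand":0},{"dx":-2.3,"dy":-1.2,"dz":0.18,"turn":0.08,"hand":0},{"dx":-2.4,"dy":-1.0,"dz":0.18,"turn":0.08,"hand":0},{"dx":-2.5,"dy":-0.8,"dz":0.18,"turn":0.08,"hand":0},{"dx":-2.5,"dy":-0.6,"dz":0.18,"turn":0.08,"hand":0}]}}

```text
time: 0.82
position: [0.3517, 0.383, 0.3899]
orientation: [-0.0, 0.524, 0.852, -0.0]
contact_force: [1.1, -0.0, 0.8]
grip_width: 0.996
grasp_force: 0.0
```

Request:
{"op": "play_rows", "data": {"rows": [{"dx":-2.6,"dy":-0.4,"dz":0.18,"turn":0.08,"hand":0},{"dx":-2.6,"dy":-0.2,"dz":0.18,"turn":0.08,"hand":0},{"dx":-2.6,"dy":0,"dz":0.18,"turn":0.08,"hand":0},{"dx":-2.6,"dy":0.2,"dz":0.18,"turn":0.08,"hand":0},{"dx":-2.6,"dy":0.4,"dz":0.18,"turn":0.08,"hand":0},{"dx":-2.5,"dy":0.6,"dz":0.18,"turn":0.08,"hand":0},{"dx":-2.5,"dy":0.8,"dz":0.18,"turn":0.08,"hand":0},{"dx":-2.4,"dy":1.0,"dz":0.18,"turn":0.08,"hand":0}]}}

```text
time: 1.48
position: [0.415, 0.1842, 0.3756]
orientation: [-0.0, 0.766, 0.643, -0.0]
contact_force: [0.0, 0.2, -0.3]
grip_width: 1.002
grasp_force: 0.0
```

Request:
{"op": "play_rows", "data": {"rows": [{"dx":-2.3,"dy":1.2,"dz":0.18,"turn":0.08,"hand":0},{"dx":-2.2,"dy":1.4,"dz":0.18,"turn":0.08,"hand":0},{"dx":-2.1,"dy":1.5,"dz":0.18,"turn":0.08,"hand":0},{"dx":-2.0,"dy":1.7,"dz":0.18,"turn":0.08,"hand":0},{"dx":-1.8,"dy":1.9,"dz":0.18,"turn":0.08,"hand":0},{"dx":-1.7,"dy":2.0,"dz":0.18,"turn":0.08,"hand":0},{"dx":-1.5,"dy":2.1,"dz":0.18,"turn":0.08,"hand":0},{"dx":-1.3,"dy":2.2,"dz":0.18,"turn":0.08,"hand":0}]}}

```text
time: 2.15
position: [0.4776, -0.0141, 0.3612]
orientation: [-0.0, 0.929, 0.37, -0.0]
contact_force: [-1.0, -0.6, -0.3]
grip_width: 0.998
grasp_force: 0.0
```

```bash
python3 - <<'E'
from h import *
d=shot('wrist','w1')
plan([.474,-.013,.31],-.82,1)
print(d['cam_to_world'][:3,3],[proj(d,p).round(0) for p in ([.474,-.013,.101],[.595,.005,.1])])
E
```

```text
t 2.2 p [ 0.4786 -0.0169  0.3612] yaw -0.8189 z [ 0.001 -0.002 -1.   ] F [-0.7 -1.9  0.4] q [-0.27 -0.12  2.02 -0.    1.24  0.55] grip 1.001 0.0
{"dx":-0.07,"dy":-0.60,"dz":5.12,"turn":0.001}
[0.53689306 0.04142973 0.34118533] [array([272., 227.]), array([368.,  96.])]
```

View pics/w1.png

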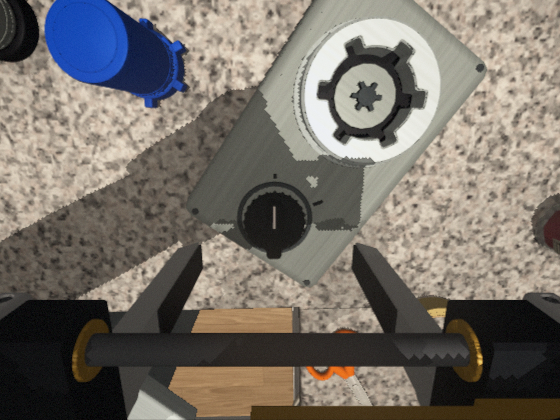

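The wrist view shows the collar centre near (368,95) with six clear keyways, and the knob near (274,217) with its bar vertical in the image. I'll measure all of these from a fresh, steady frame.

```bash
python3 - <<'E'
from h import *
d=shot('wrist','w2');im=d['img'];g=cv2.cvtColor(im,cv2.COLOR_RGB2GRAY)
plan([.474,-.013,.31],-.82,1)
# collar: bright
m=((g>175)).astype(np.uint8);m[:, :290]=0;m[:10]=0;m[175:]=0;m[:,450:]=0
n,l,st,c=cv2.connectedComponentsWithStats(m);k=1+np.argmax(st[1:,4]);m=(l==k).astype(np.uint8)
cs,h=cv2.findContours(m,cv2.RETR_CCOMP,cv2.CHAIN_APPROX_NONE)
print(st[k])
out=max(cs,key=len)
W=lambda c,z:np.array([plane(d,u+0.0,v+0.0,z)[:2] for u,v in c.reshape(-1,2)],np.float32)
o=W(cv2.convexHull(out),.1);(cx,cy),rad=cv2.minEnclosingCircle(o);print('outer',cx,cy,rad)
inner=[x for x in cs if 80<cv2.boundingRect(x)[2]<125 and len(x)!=len(out)]
for x in inner:
    w=W(x,.1);print('inner bbox',cv2.boundingRect(x));(ix,iy),ir=cv2.minEnclosingCircle(w);print(ix,iy,ir)
    for C in ((cx,cy),(ix,iy)):
        v=w-np.array(C);rr=np.hypot(*v.T);a=np.arctan2(v[:,1],v[:,0]);s=rr>.0345
        ph=np.angle(np.exp(6j*a[s]).mean())/6
        b=np.exp(6j*(a[s]-ph)).mean();print('keyway phase',ph,'or',ph+np.pi/3,abs(b),s.sum())
# knob
k=(g<75).astype(np.uint8);k[:170]=0;k[265:]=0;k[:,:225]=0;k[:,330:]=0
wl=(g[200:232,265:285]>110);ys,xs=np.nonzero(wl);print('mark',xs.mean()+265,ys.mean()+200,len(xs))
pts=np.column_stack([xs+265,ys+200])
w=W(pts,.113);vx,vy,x0,y0=cv2.fitLine(w,cv2.DIST_L2,0,.01,.01).ravel();print('mark world',x0,y0,np.arctan2(vy,vx),w.min(0),w.max(0))
cv2.imwrite('pics/k.png',np.hstack([cv2.resize(im[165:275,220:330],(400,400),interpolation=cv2.INTER_CUBIC)[:,:,::-1],cv2.resize(im[0:180,290:470],(400,400))[:,:,::-1]]))
E
```

```text
t 2.25 p [ 0.4781 -0.0152  0.3612] yaw -0.8138 z [-0. -0. -1.] F [-0.7  0.2 -0.3] q [-0.27 -0.12  2.03 -0.    1.24  0.54] grip 0.999 0.0
{"dx":-0.15,"dy":-0.44,"dz":5.12,"turn":0.006}
[ 299   15  137  144 7577]
outer 0.5974834561347961 0.004069545306265354 0.04997905716300011
inner bbox (310, 32, 114, 114)
0.5976847410202026 0.004107772372663021 0.04116148129105568
keyway phase 0.15013459670787616 or 1.1973321479044738 0.6451226965368967 194
keyway phase 0.14771094418674655 or 1.1949084953833442 0.6486422905624689 192
mark 269.5 215.47619047619048 42
mark world 0.48364058 -0.005749789 0.7524696 [ 0.47766882 -0.01179961] [4.9002734e-01 1.9412301e-04]
```

View pics/k.png

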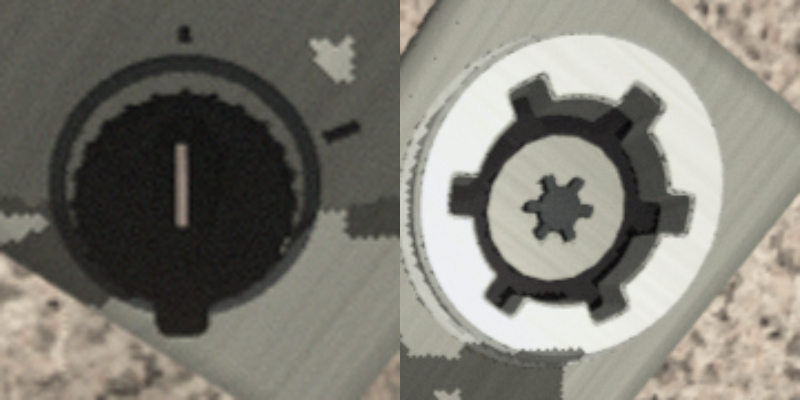

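Request:
{"op": "play_rows", "data": {"rows": [{"dx":-0.1,"dy":-0.16,"dz":0.9,"turn":0.006,"hand":0.6},{"dx":-0.1,"dy":-0.16,"dz":1.0,"turn":0,"hand":0.6},{"dx":-0.06,"dy":0,"dz":1.0,"turn":0,"hand":0.6},{"dx":0,"dy":0,"dz":1.0,"turn":0,"hand":0.6},{"dx":0,"dy":0,"dz":1.0,"turn":0,"hand":0.6},{"dx":0,"dy":0,"dz":1.0,"turn":0,"hand":0.6},{"dx":0,"dy":0,"dz":1.0,"turn":0,"hand":0.6},{"dx":0,"dy":0,"dz":0,"turn":0,"hand":0.6}]}}

```text
time: 2.92
position: [0.4728, -0.012, 0.2901]
orientation: [-0.001, 0.929, 0.369, -0.001]
contact_force: [0.7, -0.0, -0.5]
grip_width: 0.471
grasp_force: 0.0
```

```bash
python3 - <<'E'
from h import *
plan([.474,-.0146,.292],-.82,1)
E
```

```text
t 2.92 p [ 0.4728 -0.012   0.2901] yaw -0.8146 z [-0.003  0.001 -1.   ] F [ 0.7 -0.  -0.5] q [-0.27 -0.03  2.09 -0.    1.09  0.55] grip 0.471 0.0
{"dx":-0.10,"dy":0.27,"dz":-0.19,"turn":0.005}
```

Request:
{"op": "play_rows", "data": {"rows": [{"dx":-0.05,"dy":0.2,"dz":0,"turn":0.004,"hand":0.6},{"dx":0,"dy":0,"dz":0,"turn":0,"hand":1},{"dx":0,"dy":0,"dz":0,"turn":0,"hand":1},{"dx":0,"dy":0,"dz":0,"turn":0,"hand":1},{"dx":0,"dy":0,"dz":0,"turn":0,"hand":1},{"dx":0,"dy":0,"dz":0,"turn":0,"hand":1},{"dx":0,"dy":0,"dz":0,"turn":0,"hand":1},{"dx":0,"dy":0,"dz":0,"turn":0,"hand":1}]}}

```text
time: 3.58
position: [0.4745, -0.0139, 0.2928]
orientation: [-0.0, 0.93, 0.367, 0.0]
contact_force: [-1.8, 1.7, 4.1]
grip_width: 0.126
grasp_force: 30.0
```

```bash
python3 - <<'E'
from h import *
plan([.474,-.0146,.284],-.82,1)
E
```

```text
t 3.58 p [ 0.4745 -0.0139  0.2928] yaw -0.8191 z [-0.     0.001 -1.   ] F [-1.8  1.7  4.1] q [-0.27 -0.03  2.08  0.    1.1   0.55] grip 0.126 30.0
{"dx":-0.08,"dy":0.02,"dz":0.88,"turn":0.001}
```

Gripped: 11.8 mm opening and 30 N. Next is the press.

Request:
{"op": "play_rows", "data": {"rows": [{"dx":0,"dy":0,"dz":0.2,"turn":0,"hand":1},{"dx":0,"dy":0,"dz":0.2,"turn":0,"hand":1},{"dx":0,"dy":0,"dz":0.2,"turn":0,"hand":1},{"dx":0,"dy":0,"dz":0.1,"turn":0,"hand":1},{"dx":0,"dy":0,"dz":0.1,"turn":0,"hand":1},{"dx":0,"dy":0,"dz":0,"turn":0,"hand":1},{"dx":0,"dy":0,"dz":0,"turn":0,"hand":1},{"dx":0,"dy":0,"dz":0,"turn":0,"hand":1}]}}

```text
time: 4.25
position: [0.4746, -0.0139, 0.2853]
orientation: [-0.0, 0.93, 0.367, -0.0]
contact_force: [-4.6, 3.9, 11.5]
grip_width: 0.125
grasp_force: 30.0
```

```bash
python3 - <<'E'
from h import *
plan([.474,-.0146,.284],-.82,1)
E
```

```text
t 4.25 p [ 0.4746 -0.0139  0.2853] yaw -0.8189 z [-0.001  0.001 -1.   ] F [-4.6  3.9 11.5] q [-0.27 -0.02  2.08  0.    1.08  0.55] grip 0.125 30.0
{"dx":-0.09,"dy":0.01,"dz":0.13,"turn":0.001}
```

Request:
{"op": "play_rows", "data": {"rows": [{"dx":0,"dy":0,"dz":0.05,"turn":0.1,"hand":1},{"dx":0,"dy":0,"dz":0,"turn":0.12,"hand":1},{"dx":0,"dy":0,"dz":0,"turn":0.12,"hand":1},{"dx":0,"dy":0,"dz":0,"turn":0.12,"hand":1},{"dx":0,"dy":0,"dz":0,"turn":0.12,"hand":1},{"dx":0,"dy":0,"dz":0,"turn":0.12,"hand":1},{"dx":0,"dy":0,"dz":0,"turn":0.12,"hand":1},{"dx":0,"dy":0,"dz":0,"turn":0.12,"hand":1}]}}

```text
time: 4.92
position: [0.4748, -0.0141, 0.2853]
orientation: [0.0, 0.995, -0.097, -0.0]
contact_force: [-6.1, 1.0, 13.6]
grip_width: 0.126
grasp_force: 30.0
```

Request:
{"op": "play_rows", "data": {"rows": [{"dx":0,"dy":0,"dz":0,"turn":0.12,"hand":1},{"dx":0,"dy":0,"dz":0,"turn":0.12,"hand":1},{"dx":0,"dy":0,"dz":0,"turn":0.02,"hand":1},{"dx":0,"dy":0,"dz":0,"turn":0,"hand":1},{"dx":0,"dy":0,"dz":0,"turn":0,"hand":1},{"dx":0,"dy":0,"dz":0,"turn":0,"hand":1},{"dx":0,"dy":0,"dz":0,"turn":0,"hand":1},{"dx":0,"dy":0,"dz":0,"turn":0,"hand":1}]}}

```text
time: 5.58
position: [0.4748, -0.0142, 0.2853]
orientation: [0.0, 0.975, -0.222, -0.0]
contact_force: [-7.5, 1.9, 13.6]
grip_width: 0.128
grasp_force: 30.0
```

```bash
python3 - <<'E'
from h import *
plan([.474,-.0146,.284],-2.02,1);print(r.sense()['moment'])
E
```

```text
t 5.58 p [ 0.4748 -0.0142  0.2853] yaw -2.0186 z [-0.001 -0.001 -1.   ] F [-7.5  1.9 13.6] q [-0.27 -0.02  2.08 -0.    1.08  1.75] grip 0.128 30.0
{"dx":-0.05,"dy":0.07,"dz":0.13,"turn":0.001}
[ 0.33263738  1.56684984 -0.05843492]
```

Request:
{"op": "play_rows", "data": {"rows": [{"dx":0,"dy":0,"dz":-0.3,"turn":0,"hand":1},{"dx":0,"dy":0,"dz":-0.3,"turn":0,"hand":1},{"dx":0,"dy":0,"dz":-0.2,"turn":0,"hand":1},{"dx":0,"dy":0,"dz":0,"turn":0,"hand":0.6},{"dx":0,"dy":0,"dz":0,"turn":0,"hand":0.6},{"dx":0,"dy":0,"dz":0,"turn":0,"hand":0.6},{"dx":0,"dy":0,"dz":-1.5,"turn":0,"hand":0.6},{"dx":0,"dy":0,"dz":-2,"turn":0,"hand":0.6}]}}

```text
time: 6.25
position: [0.4737, -0.0139, 0.325]
orientation: [-0.0, 0.975, -0.222, -0.002]
contact_force: [0.6, -0.8, 0.6]
grip_width: 0.397
grasp_force: 0.0
```

Request:
{"op": "play_rows", "data": {"rows": [{"dx":0,"dy":0,"dz":-3,"turn":-0.12,"hand":0.5},{"dx":0,"dy":0,"dz":-3,"turn":-0.12,"hand":0.2},{"dx":0,"dy":0,"dz":-3,"turn":-0.12,"hand":0},{"dx":0,"dy":0,"dz":-2,"turn":-0.12,"hand":0},{"dx":0,"dy":0,"dz":0,"turn":-0.12,"hand":0},{"dx":0,"dy":0,"dz":0,"turn":-0.12,"hand":0},{"dx":0,"dy":0,"dz":0,"turn":-0.12,"hand":0},{"dx":0,"dy":0,"dz":0,"turn":-0.12,"hand":0}]}}

```text
time: 6.92
position: [0.4745, -0.0141, 0.4366]
orientation: [0.0, 0.967, 0.256, 0.0]
contact_force: [-0.5, 0.4, 0.4]
grip_width: 0.927
grasp_force: 0.0
```

```bash
python3 - <<'E'
from h import *
d=shot('wrist','w3');g=cv2.cvtColor(d['img'],cv2.COLOR_RGB2GRAY)
pts=[]
u0,v0=proj(d,[.474,-.0145,.113]).astype(int);print(u0,v0)
for v in range(v0-20,v0+20):
  for u in range(u0-20,u0+20):
    w=plane(d,u,v,.113)[:2]
    if np.hypot(*(w-[.474,-.0145]))<.019 and g[v,u]>100: pts.append(w)
pts=np.array(pts,np.float32);print(len(pts));
if len(pts)>5:
  vx,vy,x0,y0=cv2.fitLine(pts,cv2.DIST_L2,0,.01,.01).ravel();print(x0,y0,'bar heading',np.arctan2(vy,vx),'expect',.15-.6)
plan([.622,.315,.43],-.6,16)
E
```

```text
276 205
20
0.48484072 -0.01976603 bar heading -0.4375881 expect -0.44999999999999996
t 6.97 p [ 0.4745 -0.0141  0.4365] yaw -1.0494 z [-0. -0. -1.] F [-0.2  1.  -0.1] q [-0.27 -0.21  1.96 -0.    1.39  0.78] grip 0.973 0.0
{"dx":1.82,"dy":-1.32,"dz":0.04,"turn":-0.028}
{"dx":1.86,"dy":-1.27,"dz":0.04,"turn":-0.028}
{"dx":1.90,"dy":-1.22,"dz":0.04,"turn":-0.028}
{"dx":1.93,"dy":-1.17,"dz":0.04,"turn":-0.028}
{"dx":1.96,"dy":-1.11,"dz":0.04,"turn":-0.028}
{"dx":1.99,"dy":-1.06,"dz":0.04,"turn":-0.028}
{"dx":2.02,"dy":-1.00,"dz":0.04,"turn":-0.028}
{"dx":2.05,"dy":-0.94,"dz":0.04,"turn":-0.028}
{"dx":2.07,"dy":-0.88,"dz":0.04,"turn":-0.028}
{"dx":2.10,"dy":-0.83,"dz":0.04,"turn":-0.028}
{"dx":2.12,"dy":-0.77,"dz":0.04,"turn":-0.028}
{"dx":2.14,"dy":-0.71,"dz":0.04,"turn":-0.028}
{"dx":2.16,"dy":-0.65,"dz":0.04,"turn":-0.028}
{"dx":2.18,"dy":-0.59,"dz":0.04,"turn":-0.028}
{"dx":2.19,"dy":-0.52,"dz":0.04,"turn":-0.028}
{"dx":2.21,"dy":-0.46,"dz":0.04,"turn":-0.028}
```

The knob is at run, with the bar heading at -0.44. Moving on to the cup.

Request:
{"op": "play_rows", "data": {"rows": [{"dx":1.8,"dy":-1.3,"dz":0.04,"turn":-0.028,"hand":0},{"dx":1.9,"dy":-1.3,"dz":0.04,"turn":-0.028,"hand":0},{"dx":1.9,"dy":-1.2,"dz":0.04,"turn":-0.028,"hand":0},{"dx":1.9,"dy":-1.2,"dz":0.04,"turn":-0.028,"hand":0},{"dx":2.0,"dy":-1.1,"dz":0.04,"turn":-0.028,"hand":0},{"dx":2.0,"dy":-1.1,"dz":0.04,"turn":-0.028,"hand":0},{"dx":2.0,"dy":-1.0,"dz":0.04,"turn":-0.028,"hand":0},{"dx":2.0,"dy":-0.9,"dz":0.04,"turn":-0.028,"hand":0}]}}

```text
time: 7.63
position: [0.55, 0.1508, 0.4331]
orientation: [0.0, 0.933, 0.359, -0.0]
contact_force: [0.3, -0.0, -0.1]
grip_width: 0.999
grasp_force: 0.0
```

Request:
{"op": "play_rows", "data": {"rows": [{"dx":2.1,"dy":-0.9,"dz":0.04,"turn":-0.028,"hand":0},{"dx":2.1,"dy":-0.8,"dz":0.04,"turn":-0.028,"hand":0},{"dx":2.1,"dy":-0.8,"dz":0.04,"turn":-0.028,"hand":0},{"dx":2.1,"dy":-0.7,"dz":0.04,"turn":-0.028,"hand":0},{"dx":2.2,"dy":-0.7,"dz":0.04,"turn":-0.028,"hand":0},{"dx":2.2,"dy":-0.6,"dz":0.04,"turn":-0.028,"hand":0},{"dx":2.2,"dy":-0.5,"dz":0.04,"turn":-0.028,"hand":0},{"dx":2.2,"dy":-0.5,"dz":0.04,"turn":-0.028,"hand":0}]}}

```text
time: 8.3
position: [0.6251, 0.3153, 0.4296]
orientation: [0.0, 0.887, 0.461, -0.0]
contact_force: [0.9, 0.1, 0.5]
grip_width: 1.0
grasp_force: 0.0
```

```bash
python3 - <<'E'
from h import *
d=shot('wrist','w4');d=shot('wrist','w5')
plan([.622,.315,.29],-.6,1)
print([proj(d,p).round(0) for p in ([.622,.315,.121],[.622,.315,.026])])
E
```

```text
t 8.4 p [0.625  0.3164 0.4292] yaw -0.6105 z [-0.001  0.    -1.   ] F [-0.2 -0.5  0.2] q [0.31 0.34 1.39 0.   1.41 0.92] grip 0.997 0.0
{"dx":-0.29,"dy":-0.17,"dz":13.92,"turn":-0.011}
[array([275., 214.]), array([276., 192.])]
```

View pics/w5.png

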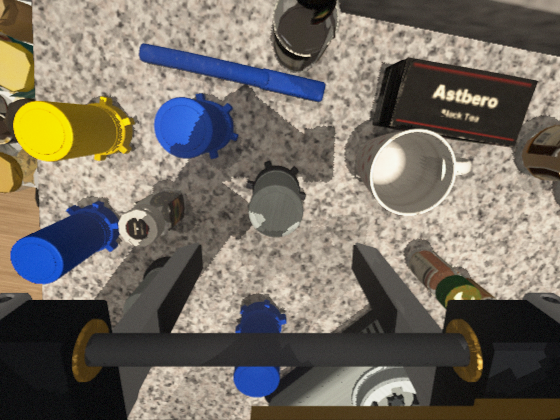

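```bash
python3 - <<'E'
from h import *
d=load('w5');g=cv2.cvtColor(d['img'],cv2.COLOR_RGB2GRAY)
# top centre: fit circle to top disc not robust; print polar profile about axis on rib-top plane
c=np.array([.622,.315])
# unwarp plane z=.026 to top-down, 0.25 mm/px
N=400;s=.00025
H=cv2.getPerspectiveTransform(np.float32([proj(d,[*(c+np.array(o)*s*N/2),.026]) for o in((-1,-1),(1,-1),(1,1),(-1,1))]),np.float32([(0,0),(N,0),(N,N),(0,N)]))
t=cv2.warpPerspective(g,H,(N,N),flags=cv2.INTER_CUBIC)
c0=cv2.resize(g[140:250,230:340],(400,400),interpolation=cv2.INTER_CUBIC)
cv2.imwrite('pics/m.png',cv2.convertScaleAbs(np.hstack([c0,t]),alpha=1.6))
E
```

```text
(no output)
```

View pics/m.png

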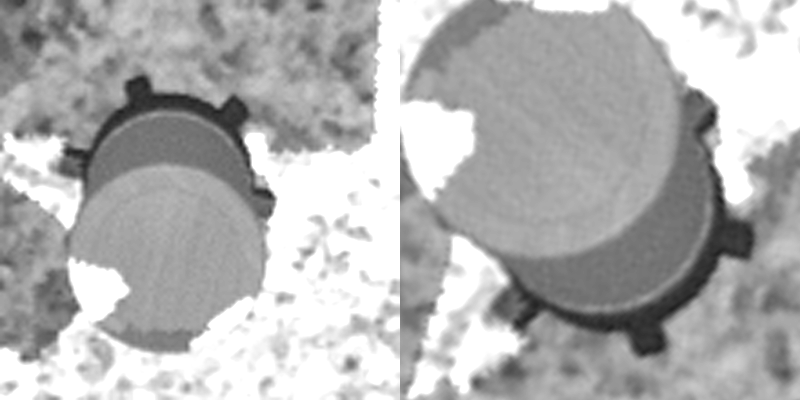

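```bash
python3 - <<'E'
from h import *
from scipy.optimize import least_squares
d=load('w5');g=cv2.cvtColor(d['img'],cv2.COLOR_RGB2GRAY)
print('top',plane(d,230+167.5/3.636-.4,140+258.5/3.636-.4,.121))
c=np.array([.622,.315])
top=plane(d,230+167.5/3.636-.4,140+258.5/3.636-.4,.121)[:2]
N=400;s=.00025
H=cv2.getPerspectiveTransform(np.float32([proj(d,[*(c+np.array(o)*s*N/2),.026]) for o in((-1,-1),(1,-1),(1,1),(-1,1))]),np.float32([(0,0),(N,0),(N,N),(0,N)]))
t=cv2.warpPerspective(g,H,(N,N),flags=cv2.INTER_CUBIC)
j,i=np.nonzero(t<38);w=c+(np.column_stack([i,j])-200)*s
C=top.copy()
for it in range(6):
    v=w-C;rr=np.hypot(*v.T);a=np.arctan2(v[:,1],v[:,0]);m=(rr>.0335)&(rr<.039)
    ph=np.angle(np.exp(6j*a[m]).sum())/6
    k=np.round((a-ph)/(np.pi/3)).astype(int)
    R=[(kk,w[m&(k==kk)].mean(0),(m&(k==kk)).sum()) for kk in np.unique(k[m]) if (m&(k==kk)).sum()>150]
    def f(x): return np.concatenate([p-(x[:2]+.036*np.array([np.cos(x[2]+kk*np.pi/3),np.sin(x[2]+kk*np.pi/3)])) for kk,p,n in R])
    q=least_squares(f,[*C,ph]);C=q.x[:2]
    print(C.round(4),'phase',q.x[2].round(4),'res',(q.fun*1000).round(1),[(a_,c_) for a_,b_,c_ in R])
E
```

```text
top [0.62380311 0.3172314  0.121     ]
[0.6233 0.317 ] phase 0.2192 res [-0.3  0.4  0.3 -0.4] [(np.int64(0), np.int64(334)), (np.int64(1), np.int64(434))]
[0.6231 0.3169] phase 0.2168 res [-0.4  0.5  0.4 -0.5] [(np.int64(0), np.int64(389)), (np.int64(1), np.int64(478))]
[0.6229 0.3169] phase 0.2146 res [-0.5  0.5  0.5 -0.5] [(np.int64(0), np.int64(418)), (np.int64(1), np.int64(490))]
[0.6229 0.317 ] phase 0.2125 res [-0.5  0.5  0.5 -0.5] [(np.int64(0), np.int64(436)), (np.int64(1), np.int64(493))]
[0.6228 0.317 ] phase 0.2115 res [-0.5  0.5  0.5 -0.5] [(np.int64(0), np.int64(445)), (np.int64(1), np.int64(494))]
[0.6228 0.317 ] phase 0.2111 res [-0.5  0.5  0.5 -0.5] [(np.int64(0), np.int64(448)), (np.int64(1), np.int64(494))]
```

Request:
{"op": "play_rows", "data": {"rows": [{"dx":-0.07,"dy":-0.2,"dz":2.2,"turn":0,"hand":0},{"dx":0,"dy":0,"dz":2.2,"turn":0,"hand":0},{"dx":0,"dy":0,"dz":2.2,"turn":0,"hand":0},{"dx":0,"dy":0,"dz":2.2,"turn":0,"hand":0},{"dx":0,"dy":0,"dz":2.2,"turn":0,"hand":0},{"dx":0,"dy":0,"dz":2.2,"turn":0,"hand":0},{"dx":0,"dy":0,"dz":2.2,"turn":0,"hand":0},{"dx":0,"dy":0,"dz":1.0,"turn":0,"hand":0}]}}

```text
time: 9.07
position: [0.6214, 0.3137, 0.2626]
orientation: [-0.0, 0.888, 0.461, -0.003]
contact_force: [0.0, 0.5, 0.2]
grip_width: 0.999
grasp_force: 0.0
```

```bash
python3 - <<'E'
from h import *
plan([.623,.317,.265],-.61,1)
E
```

```text
t 9.07 p [0.6214 0.3137 0.2626] yaw -0.6135 z [-0.005 -0.002 -1.   ] F [0.  0.5 0.2] q [ 0.3   0.49  1.51 -0.    1.14  0.92] grip 0.999 0.0
{"dx":0.36,"dy":-0.06,"dz":-0.24,"turn":-0.004}
```

Request:
{"op": "play_rows", "data": {"rows": [{"dx":0.2,"dy":0,"dz":-0.1,"turn":0,"hand":0.1},{"dx":0,"dy":0,"dz":0,"turn":0,"hand":0.3},{"dx":0,"dy":0,"dz":0,"turn":0,"hand":0.5},{"dx":0,"dy":0,"dz":0,"turn":0,"hand":1},{"dx":0,"dy":0,"dz":0,"turn":0,"hand":1},{"dx":0,"dy":0,"dz":0,"turn":0,"hand":1},{"dx":0,"dy":0,"dz":0,"turn":0,"hand":1},{"dx":0,"dy":0,"dz":0,"turn":0,"hand":1}]}}

```text
time: 9.73
position: [0.6239, 0.3167, 0.2685]
orientation: [-0.0, 0.887, 0.462, 0.001]
contact_force: [-1.6, 0.3, 3.6]
grip_width: 0.573
grasp_force: 29.9
```

```bash
python3 - <<'E'
from h import *
plan([.623,.317,.265],-.61,1)
E
```

```text
t 9.73 p [0.6239 0.3167 0.2685] yaw -0.6109 z [ 0.001  0.001 -1.   ] F [-1.6  0.3  3.6] q [0.31 0.49 1.5  0.   1.15 0.92] grip 0.573 29.9
{"dx":-0.02,"dy":-0.09,"dz":0.35,"turn":-0.001}
```

Request:
{"op": "play_rows", "data": {"rows": [{"dx":0,"dy":0,"dz":-0.5,"turn":0,"hand":1},{"dx":0,"dy":0,"dz":-1.5,"turn":0,"hand":1},{"dx":0,"dy":0,"dz":-2.5,"turn":0,"hand":1},{"dx":0,"dy":0,"dz":-2.5,"turn":0,"hand":1},{"dx":0,"dy":0,"dz":-2.5,"turn":0,"hand":1},{"dx":0,"dy":0,"dz":-2.5,"turn":0,"hand":1},{"dx":0,"dy":0,"dz":-2,"turn":0,"hand":1},{"dx":0,"dy":0,"dz":-1,"turn":0,"hand":1}]}}

```text
time: 10.4
position: [0.6239, 0.3165, 0.4221]
orientation: [0.001, 0.887, 0.462, 0.003]
contact_force: [0.8, -0.0, -1.8]
grip_width: 0.572
grasp_force: 29.9
```

```bash
python3 - <<'E'
from h import *
plan([.5977,.0041,.418],-.674,16)
E
```

```text
t 10.4 p [0.6239 0.3165 0.4221] yaw -0.6111 z [ 0.005  0.002 -1.   ] F [ 0.8 -0.  -1.8] q [ 0.31  0.34  1.4  -0.    1.39  0.92] grip 0.572 29.9
{"dx":-1.69,"dy":0.99,"dz":0.03,"turn":0.004}
{"dx":-1.69,"dy":0.99,"dz":0.03,"turn":0.004}
{"dx":-1.69,"dy":1.00,"dz":0.03,"turn":0.004}
{"dx":-1.68,"dy":1.01,"dz":0.03,"turn":0.004}
{"dx":-1.68,"dy":1.01,"dz":0.03,"turn":0.004}
{"dx":-1.67,"dy":1.02,"dz":0.03,"turn":0.004}
{"dx":-1.67,"dy":1.03,"dz":0.03,"turn":0.004}
{"dx":-1.67,"dy":1.03,"dz":0.03,"turn":0.004}
{"dx":-1.66,"dy":1.04,"dz":0.03,"turn":0.004}
{"dx":-1.66,"dy":1.05,"dz":0.03,"turn":0.004}
{"dx":-1.65,"dy":1.05,"dz":0.03,"turn":0.004}
{"dx":-1.65,"dy":1.06,"dz":0.03,"turn":0.004}
{"dx":-1.64,"dy":1.06,"dz":0.03,"turn":0.004}
{"dx":-1.64,"dy":1.07,"dz":0.03,"turn":0.004}
{"dx":-1.64,"dy":1.08,"dz":0.03,"turn":0.004}
{"dx":-1.63,"dy":1.08,"dz":0.03,"turn":0.004}
```

Request:
{"op": "play_rows", "data": {"rows": [{"dx":-0.9,"dy":0.5,"dz":0,"turn":0.004,"hand":1},{"dx":-1.7,"dy":1.0,"dz":0,"turn":0.004,"hand":1},{"dx":-1.7,"dy":1.0,"dz":0,"turn":0.004,"hand":1},{"dx":-1.7,"dy":1.0,"dz":0,"turn":0.004,"hand":1},{"dx":-1.7,"dy":1.0,"dz":0,"turn":0.004,"hand":1},{"dx":-1.7,"dy":1.0,"dz":0,"turn":0.004,"hand":1},{"dx":-1.7,"dy":1.0,"dz":0,"turn":0.004,"hand":1},{"dx":-1.7,"dy":1.0,"dz":0,"turn":0.004,"hand":1}]}}

```text
time: 11.07
position: [0.6087, 0.1672, 0.4153]
orientation: [-0.001, 0.894, 0.447, -0.002]
contact_force: [0.2, 0.0, -2.6]
grip_width: 0.571
grasp_force: 29.9
```

Request:
{"op": "play_rows", "data": {"rows": [{"dx":-1.7,"dy":1.0,"dz":0,"turn":0.004,"hand":1},{"dx":-1.7,"dy":1.1,"dz":0,"turn":0.004,"hand":1},{"dx":-1.7,"dy":1.1,"dz":0,"turn":0.004,"hand":1},{"dx":-1.7,"dy":1.1,"dz":0,"turn":0.004,"hand":1},{"dx":-1.7,"dy":1.1,"dz":0,"turn":0.004,"hand":1},{"dx":-1.7,"dy":1.1,"dz":0,"turn":0.004,"hand":1},{"dx":-1.7,"dy":1.1,"dz":0,"turn":0.004,"hand":1},{"dx":-1.3,"dy":0.8,"dz":0,"turn":0.004,"hand":1}]}}

```text
time: 11.73
position: [0.5945, 0.011, 0.4155]
orientation: [-0.001, 0.902, 0.432, -0.002]
contact_force: [1.4, 0.3, -2.4]
grip_width: 0.572
grasp_force: 29.9
```

Request:
{"op": "play_rows", "data": {"rows": [{"dx":0,"dy":0,"dz":0,"turn":0,"hand":1},{"dx":0,"dy":0,"dz":0,"turn":0,"hand":1},{"dx":0,"dy":0,"dz":0,"turn":0,"hand":1},{"dx":0,"dy":0,"dz":0,"turn":0,"hand":1},{"dx":0,"dy":0,"dz":0,"turn":0,"hand":1},{"dx":0,"dy":0,"dz":0,"turn":0,"hand":1},{"dx":0,"dy":0,"dz":0,"turn":0,"hand":1},{"dx":0,"dy":0,"dz":0,"turn":0,"hand":1}]}}

```text
time: 12.4
position: [0.5955, 0.0133, 0.4176]
orientation: [0.0, 0.901, 0.433, 0.0]
contact_force: [0.3, -0.3, -2.8]
grip_width: 0.572
grasp_force: 29.9
```

```bash
python3 - <<'E'
from h import *
for n in ('scene','side','wrist'): shot(n,n+'6')
plan([.5977,.0041,.418],-.674,1)
S=load('scene6')['img'];D=load('wrist6')['img']
cv2.imwrite('pics/n.png',np.hstack([cv2.resize(S[110:260,240:390],(400,400),interpolation=cv2.INTER_CUBIC),cv2.resize(D[80:280,180:380],(400,400),interpolation=cv2.INTER_CUBIC)])[:,:,::-1])
E
```

```text
t 12.55 p [0.5955 0.0131 0.4176] yaw -0.6749 z [ 0. -0. -1.] F [-0.6  0.4 -2.5] q [-0.17  0.11  1.69 -0.    1.34  0.51] grip 0.576 29.9
{"dx":-0.56,"dy":0.73,"dz":-0.04,"turn":-0.001}
```

View pics/n.png

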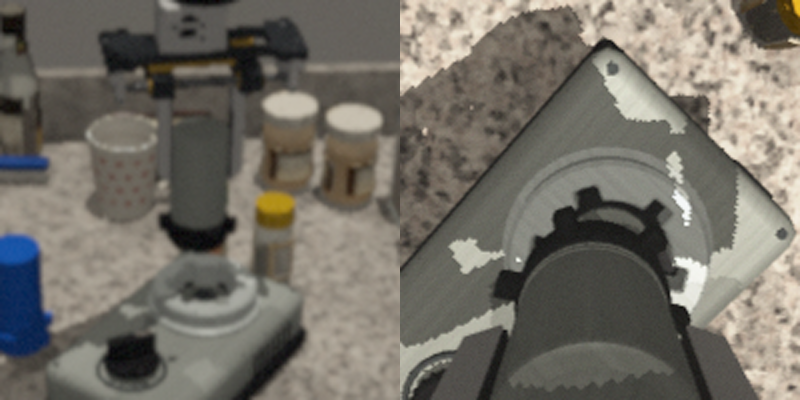

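```bash
python3 - <<'E'
from h import *
d=load('wrist6');p=np.array([.5955,.0131]);xh=np.array([np.sin(.675),np.cos(.675)])
c=p-.0003*xh
for k in range(6):
    a=.149+k*np.pi/3
    for rr in(.038,):
        u=proj(d,[*(c+rr*np.array([np.cos(a),np.sin(a)])),.1755]); v=proj(d,[*(np.array([.5975,.0041])+.039*np.array([np.cos(a),np.sin(a)])),.1])
        print(k,'cup rib crop',(400+(u[0]-180)*2).round(),((u[1]-80)*2).round(),'keyway',(400+(v[0]-180)*2).round(),((v[1]-80)*2).round())
E
```

```text
0 cup rib crop 663.0 234.0 keyway 662.0 207.0
1 cup rib crop 562.0 212.0 keyway 584.0 189.0
2 cup rib crop 494.0 284.0 keyway 531.0 247.0
3 cup rib crop 527.0 373.0 keyway 555.0 317.0
4 cup rib crop 621.0 392.0 keyway 629.0 333.0
5 cup rib crop 689.0 326.0 keyway 683.0 280.0
```

Request:
{"op": "play_rows", "data": {"rows": [{"dx":-0.2,"dy":0.3,"dz":0.2,"turn":0,"hand":1},{"dx":-0.2,"dy":0.3,"dz":0.6,"turn":0,"hand":1},{"dx":-0.16,"dy":0.13,"dz":1.0,"turn":0,"hand":1},{"dx":0,"dy":0,"dz":1.0,"turn":0,"hand":1},{"dx":0,"dy":0,"dz":1.0,"turn":0,"hand":1},{"dx":0,"dy":0,"dz":1.0,"turn":0,"hand":1},{"dx":0,"dy":0,"dz":0.2,"turn":0,"hand":1},{"dx":0,"dy":0,"dz":0,"turn":0,"hand":1}]}}

```text
time: 13.22
position: [0.5973, 0.0042, 0.3659]
orientation: [-0.001, 0.901, 0.433, -0.001]
contact_force: [-0.0, -0.8, -2.7]
grip_width: 0.575
grasp_force: 29.9
```

Request:
{"op": "play_rows", "data": {"rows": [{"dx":0,"dy":0,"dz":0,"turn":0,"hand":1},{"dx":0,"dy":0,"dz":0,"turn":0,"hand":1},{"dx":0,"dy":0,"dz":0,"turn":0,"hand":1},{"dx":0,"dy":0,"dz":0,"turn":0,"hand":1},{"dx":0,"dy":0,"dz":0,"turn":0,"hand":1},{"dx":0,"dy":0,"dz":0,"turn":0,"hand":1},{"dx":0,"dy":0,"dz":0,"turn":0,"hand":1},{"dx":0,"dy":0,"dz":0,"turn":0,"hand":1}]}}

```text
time: 13.88
position: [0.5977, 0.004, 0.3676]
orientation: [0.0, 0.901, 0.433, 0.0]
contact_force: [0.2, -0.0, -2.0]
grip_width: 0.573
grasp_force: 29.9
```

```bash
python3 - <<'E'
from h import *
plan([.5977,.0041,.3605],-.674,1)
E
```

```text
t 13.88 p [0.5977 0.004  0.3676] yaw -0.675 z [ 0. -0. -1.] F [ 0.2 -0.  -2. ] q [-0.18  0.16  1.73  0.    1.26  0.49] grip 0.573 29.9
{"dx":0.00,"dy":-0.00,"dz":0.71,"turn":-0.001}
```

Centred. I'll lower it gently by 14 mm and watch the force.

Request:
{"op": "play_rows", "data": {"rows": [{"dx":0,"dy":0,"dz":0.2,"turn":0,"hand":1},{"dx":0,"dy":0,"dz":0.2,"turn":0,"hand":1},{"dx":0,"dy":0,"dz":0.2,"turn":0,"hand":1},{"dx":0,"dy":0,"dz":0.2,"turn":0,"hand":1},{"dx":0,"dy":0,"dz":0.2,"turn":0,"hand":1},{"dx":0,"dy":0,"dz":0.2,"turn":0,"hand":1},{"dx":0,"dy":0,"dz":0,"turn":0,"hand":1},{"dx":0,"dy":0,"dz":0,"turn":0,"hand":1}]}}

```text
time: 14.55
position: [0.5977, 0.004, 0.3554]
orientation: [-0.0, 0.901, 0.433, -0.0]
contact_force: [0.0, -0.1, -2.5]
grip_width: 0.569
grasp_force: 29.9
```

```bash
python3 - <<'E'
from h import *
plan([.5977,.0041,.3495],-.674,1);print(r.sense()['moment'])
E
```

```text
t 14.55 p [0.5977 0.004  0.3554] yaw -0.675 z [-0.  0. -1.] F [ 0.  -0.1 -2.5] q [-0.18  0.17  1.74  0.    1.23  0.49] grip 0.569 29.9
{"dx":0.01,"dy":0.00,"dz":0.59,"turn":-0.001}
[-0.07457083  0.11968956 -0.0020647 ]
```

Request:
{"op": "play_rows", "data": {"rows": [{"dx":0,"dy":0,"dz":0.2,"turn":0,"hand":1},{"dx":0,"dy":0,"dz":0.2,"turn":0,"hand":1},{"dx":0,"dy":0,"dz":0.2,"turn":0,"hand":1},{"dx":0,"dy":0,"dz":0.2,"turn":0,"hand":1},{"dx":0,"dy":0,"dz":0.2,"turn":0,"hand":1},{"dx":0,"dy":0,"dz":0,"turn":0,"hand":1},{"dx":0,"dy":0,"dz":0,"turn":0,"hand":1},{"dx":0,"dy":0,"dz":0,"turn":0,"hand":1}]}}

```text
time: 15.22
position: [0.5978, 0.0042, 0.3468]
orientation: [0.0, 0.901, 0.433, 0.0]
contact_force: [-3.0, 1.6, 6.3]
grip_width: 0.575
grasp_force: 29.9
```

```bash
python3 - <<'E'
from h import *
plan([.5977,.0041,.3425],-.674,1);print(r.sense()['moment'])
E
```

```text
t 15.22 p [0.5978 0.0042 0.3468] yaw -0.6748 z [ 0.  0. -1.] F [-3.   1.6  6.3] q [-0.18  0.18  1.74  0.    1.22  0.49] grip 0.575 29.9
{"dx":-0.01,"dy":-0.01,"dz":0.43,"turn":-0.001}
[ 0.12128848  0.83793987 -0.01623409]
```

Request:
{"op": "play_rows", "data": {"rows": [{"dx":0,"dy":0,"dz":0.1,"turn":0,"hand":1},{"dx":0,"dy":0,"dz":0.1,"turn":0,"hand":1},{"dx":0,"dy":0,"dz":0.1,"turn":0,"hand":1},{"dx":0,"dy":0,"dz":0.1,"turn":0,"hand":1},{"dx":0,"dy":0,"dz":0.1,"turn":0,"hand":1},{"dx":0,"dy":0,"dz":0,"turn":0,"hand":1},{"dx":0,"dy":0,"dz":0,"turn":0,"hand":1},{"dx":0,"dy":0,"dz":0,"turn":0,"hand":1}]}}

```text
time: 15.88
position: [0.5979, 0.0042, 0.3424]
orientation: [-0.0, 0.901, 0.433, 0.0]
contact_force: [-6.0, 1.2, 8.7]
grip_width: 0.572
grasp_force: 30.0
```

```bash
python3 - <<'E'
from h import *
plan([.5977,.0041,.3425],-.674,1);print(r.sense()['moment'])
E
```

```text
t 15.88 p [0.5979 0.0042 0.3424] yaw -0.6747 z [ 0.  0. -1.] F [-6.   1.2  8.7] q [-0.18  0.19  1.74  0.    1.21  0.49] grip 0.572 30.0
{"dx":-0.02,"dy":-0.01,"dz":-0.01,"turn":-0.001}
[0.28854225 1.22789466 0.02255323]
```

Request:
{"op": "play_rows", "data": {"rows": [{"dx":0,"dy":0,"dz":0.1,"turn":0,"hand":1},{"dx":0,"dy":0,"dz":0.1,"turn":0,"hand":1},{"dx":0,"dy":0,"dz":0.1,"turn":0,"hand":1},{"dx":0,"dy":0,"dz":0,"turn":0,"hand":1},{"dx":0,"dy":0,"dz":0,"turn":0,"hand":1},{"dx":0,"dy":0,"dz":0,"turn":0,"hand":1},{"dx":0,"dy":0,"dz":0,"turn":0,"hand":1},{"dx":0,"dy":0,"dz":0,"turn":0,"hand":1}]}}

```text
time: 16.55
position: [0.5981, 0.0044, 0.3423]
orientation: [-0.0, 0.901, 0.433, 0.0]
contact_force: [-10.8, 3.6, 22.1]
grip_width: 0.575
grasp_force: 30.0
```

```bash
python3 - <<'E'
from h import *
shot('scene','scene7');shot('wrist','w7')
plan([.5977,.0041,.3425],-.674,1);print(r.sense()['moment'])
d=load('w7');S=load('scene7')
cv2.imwrite('pics/f.png',np.hstack([cv2.resize(S['img'][150:270,240:360],(400,400),interpolation=cv2.INTER_CUBIC),cv2.resize(d['img'][120:290,180:380],(470,400),interpolation=cv2.INTER_CUBIC)[:,:400]])[:,:,::-1])
E
```

```text
t 16.65 p [0.5981 0.0044 0.3423] yaw -0.6744 z [ 0.  0. -1.] F [-10.6   3.4  21.6] q [-0.18  0.19  1.74  0.    1.21  0.49] grip 0.572 30.0
{"dx":-0.05,"dy":-0.01,"dz":-0.02,"turn":-0.000}
[0.64513644 2.67997759 0.11177505]
```

View pics/f.png

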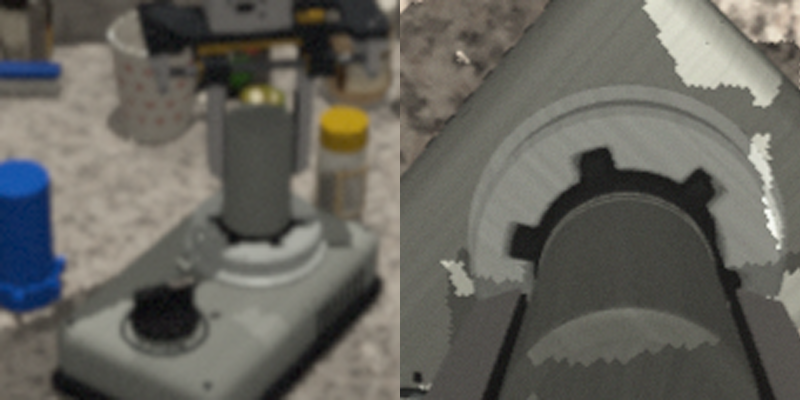

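The ribs sit flush in the keyways. The cup is against the hard stop: the force rose to 22 N with no further travel, and it is still gripped at 30 N.

```bash
python3 -c "
from rig import r
print(r.hand_in())"
```

```text
the job is handed in; nothing more can be done
None
```

I handed the job in at about 16.7 s with the selector turned to run and sprung up, and the grinding cup meshed in the socket, gripped at 30 N and pressed against the hard stop with about 22 N; the hand-in gave no verdict.

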